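# Roll a packed steel column into its V-block

## Task

Roll the steel chromatography column across the bench by pushing on its side, up the ramp and into the groove of the white V-block, then push it lengthwise by its end as needed so that both blue end fittings stick out clear of the block. Only push it with the outside of the fingers: do not straddle, pinch or lift it and do not flick it, and leave everything else on the bench where it is. Finish with the column lying still in the groove and the hand clear of it.

Things in the scene. Friction and masses are not known exactly. Their poses are not given: they have to be found in the camera images.
- column: The steel column: a smooth round bar 32 mm in diameter, 200 mm long, about 0.65 kg, lying on the bench before the ramp. The last 25 mm at each end is a blue fitting, flush with the tube; a black plug 10 mm thick sticks out 8 mm more from each end face. Origin: its middle, on the axis (16 mm up at the start); y runs along it, x and z turn as it rolls. It rolls easily and coasts 1 to 3 cm after a push.
- vblock: White plastic V-block fixed to the bench, 100 mm long along its groove. Origin: on the bench surface under the middle of the groove. y runs along the groove, x is the rolling-in direction (ramp to back), z up. Ramp from the bench at x = -66 mm up to a crest 12 mm high at x = -19 to -16 mm, then a 90 degree groove; its far side rises to 24 mm at x = 28 mm, back face at x = 42 mm.
- vblock_seat (a point): A point in the V-block, 19 mm above its origin: where the column's middle (its origin) lies when it is seated in the groove and centred lengthwise. Same axes as the V-block.
- spanner: Bystander: a steel open-ended spanner 150 mm long, lying flat behind the block; the origin is about its middle, x along it.
- guard: Bystander: a small steel guard column standing upright, 22 mm in diameter, 52 mm tall; origin at the centre of its foot.
- vial: Bystander: an amber glass vial with black cap standing upright, 27 mm in diameter, 55 mm tall; origin at the centre of its foot.
- mouse: Bystander: a black and grey computer mouse, 105 x 60 x 32 mm; origin under its centre.
- tipbox: Bystander: a pipette tip box, 125 x 85 x 58 mm; origin under its centre.
- spray: Bystander: a blue spray bottle with white trigger head, 86 mm in diameter, 210 mm tall; origin under its centre.
- reagent: Bystander: a glass bottle with blue cap, 72 mm in diameter, 135 mm tall; origin under its centre.

How it is judged:
By the outcome, as a careful person would: the job done as asked, in the order asked, and still so for the second after the job is handed in, with the robot touching nothing.
It also fails if it takes over 54 s, if anything falls off the work surface, if the arm or the gripper's body presses on something with over 40 N, if the wrist force passes 120 N, or if a joint passes its speed limit or range.

## Robot

A 6-joint arm with a two-finger parallel gripper is mounted at the origin on the work surface. World frame = base frame: x ahead of the robot, y to its left, z up, the work surface at z = 0. Lengths are in m, angles in rad, forces in N, time in s.
With the tool pointing down it reaches from about 0.35 to 0.975 m from the base axis. Payload 4.9 kg.
Tool frame: the origin (TCP) lies midway between the tips of the shut fingers; the grasp point (between the pads) lies behind it (manip.grasp_offset is the y of the grasp point in the tool frame, in m); y points along the fingers, z is the direction in which the jaws open and shut, and the axes are right-handed (so a half turn about y gives the same grasp; the last joint's range is limited). The gripper opens to 85 mm and grips with 20 to 120 N. Pads are 22 mm wide; open, the fingers measure 114 mm over their backs; the gripper's body (76 mm by 85 mm) begins 54 mm behind the grasp point. The pads swing forward as they close: fully open they stand 13 mm farther back than shut.
Start: joints at [-1.299, 0.053, 1.613, -0, 1.476, -0.119], TCP at [0.238, -0.578, 0.231] pointing down, gripper open.
Joint ranges: [-3.01, 3.01], [-1.01, 2.22], [0.06, 2.58], [-1.02, 4.17], [0.09, 2.62], [-3.14, 3.14]. Speed limits (rad/s): [2.57, 2.57, 3.14, 3.14, 3.14, 3.14].

## Interface

Orientations are given as a unit quaternion [w, x, y, z].
In Python, from plant import manip gives the robot as it stands. The module is installed in compiled form; this text tells all that it offers.
- The arm moves only by the shell command python3 -m jog 'ROWS'. ROWS is a JSON object of lists of equal length, an entry for each row: "offset": the shift along the world's x, y, z in units of 50 mm (1.0 is 50 mm), a list of three; "angular": the turn, a rotation vector about the world's x, y, z in units of 6 degrees (1.0 is 6 degrees), a list of three; "jaw": the finger opening in mm, from 0 to 85.4. In form: {"offset": [[tx, ty, tz], ...], "angular": [[ax, ay, az], ...], "jaw": [jaw, ...]}. A call has 1 to 12 rows; each row shifts and turns the commanded pose from where the row before left it; what a row does not reach is not made up. A row lasts 1/10 s, in which the tool goes at most 50 mm and 8.59 degrees, less where a joint would pass 70% of its speed; a pose out of reach is approached as far as the arm can. A call is refused whole if a number of a shift passes 1 or a number of a turn 1, either way. A call with a gripper value outside its range is refused whole. The fingers move at their own pace and stop on an object; the grip force is fixed at half the most. Time passes only in rows, so rows that do not move let the fingers close. It gives the time, the measured TCP pose, the force and the opening at its end, in the units of the state.
- manip.state(): the state, without advancing time (a new reading comes with each control period).
- manip.grab_frame(name): name is "scene" or "side" or "wrist"; returns the picture (480x640x3 uint8, blue, green, red); there is no depth.
- manip.camera_model(name): a dict with "fx", "fy", "cx", "cy" (pixels), "k1" (the pictures are not rectified: a ray, as slopes to the right and down, at radius r is drawn at 1 + k1 r^2 times it, then the intrinsics apply), "rvec" (rotation vector, rad) and "tvec" (3), from world to camera coordinates, as OpenCV has them; the wrist camera has in their place "mount" (4x4, takes a point from camera to tool coordinates, whose origin is the TCP and whose axes are the tool frame's). Camera axes: x right, y down, z forward; pixel columns grow to the right and rows downward; lengths in m; the calibration is good to about 2 mm. A picture is of the moment at which its call begins: read the wrist's pose just before it. camera_model takes no time and is no camera call.
- manip.job_done(): hands the job in, once; it reports no verdict.
The state is a dict: "time": time; "joint_pos": joint angles; "joint_vel": joint speeds; "joint_efforts": joint torques, N m; "tool_pos": TCP position; "tool_rot": TCP orientation; "contact_force": force on the tool from outside, world axes, zero at the start; "ft_torque": the same for the moment, N m; "gripper_width": opening from 0.0 (shut) to 1.0 (fully open).
Only numpy, scipy, OpenCV 4.12 (cv2) and the standard library are available. Lean on these libraries where they do the work, as an engineer would, in place of code of your own. Each camera call takes 0.05 s, during which the arm holds its last target.

## Working session

There is one attempt and no reset: what is moved stays moved. The work goes in short steps, Python scripts to look and compute and a shell command to move; the robot and the scene stay as the last step left them, time stands still between calls to the robot, and variables do not carry over. Pictures are saved under pics/ and viewed, and the job is handed in when it is done.

```bash
mkdir -p pics
cat > h.py <<'E'
import numpy as np, cv2
from plant import manip
def cam(n):
    c=manip.camera_model(n); return c
def Rt(n,st=None):
    c=cam(n)
    if 'rvec' in c:
        R=cv2.Rodrigues(np.array(c['rvec'],float))[0]; t=np.array(c['tvec'],float).ravel()
        return c,R,t
    from scipy.spatial.transform import Rotation as Ro
    q=st['tool_rot']; T=np.eye(4); T[:3,:3]=Ro.from_quat([q[1],q[2],q[3],q[0]]).as_matrix(); T[:3,3]=st['tool_pos']
    M=np.linalg.inv(T@np.array(c['mount'])); return c,M[:3,:3],M[:3,3]
def ray(n,px,st=None):
    c,R,t=Rt(n,st); px=np.atleast_2d(np.array(px,float))
    d=np.stack([(px[:,0]-c['cx'])/c['fx'],(px[:,1]-c['cy'])/c['fy']],1)
    u=d.copy()
    for _ in range(30): u=d/(1+c['k1']*(u**2).sum(1,keepdims=True))
    v=np.c_[u,np.ones(len(u))]@R
    return -R.T@t, v
def plane(n,px,z,st=None):
    o,v=ray(n,px,st); return o+v*((z-o[2])/v[:,2])[:,None]
def proj(n,P,st=None):
    c,R,t=Rt(n,st); p=np.atleast_2d(P)@R.T+t; s=p[:,:2]/p[:,2:]; s=s*(1+c['k1']*(s**2).sum(1,keepdims=True))
    return s*[c['fx'],c['fy']]+[c['cx'],c['cy']]
E
python3 - <<'E'
from h import *
st=manip.state();print(st, manip.grasp_offset)
for n in ['scene','side','wrist']:
    cv2.imwrite(f'pics/{n}0.png',manip.grab_frame(n)); print(n,cam(n))
E
```

```text
{'time': 0.0, 'joint_pos': array([-1.29897162e+00,  5.33590365e-02,  1.61429323e+00,  1.47789733e-05,
        1.47602559e+00, -1.18987653e-01]), 'joint_vel': array([ 0.00010511, -0.00114703, -0.00109868,  0.00057387,  0.0016815 ,
        0.00055625]), 'joint_efforts': array([-2.39388928e-04, -3.93680263e+01, -3.70174277e+01, -7.42509337e-05,
        7.01314275e-03, -6.42783363e-06]), 'tool_pos': array([ 0.23792845, -0.5772597 ,  0.23006214]), 'tool_rot': array([ 0.13724373, -0.13734592,  0.69438495, -0.69291399]), 'contact_force': array([ 0.84888951,  0.3252793 , -0.38459545]), 'ft_torque': array([ 0.01253675, -0.05160939, -0.01993197]), 'gripper_width': 1.0010601062279436} -0.0187
scene {'fx': 608.1349339435319, 'fy': 608.1349339435319, 'cx': 325.4460879183581, 'cy': 234.74368093059377, 'k1': 0.06121005812518571, 'rvec': array([ 1.63349786,  2.00773646, -0.77434558]), 'tvec': array([ 0.10626143, -0.4093441 ,  2.40953421])}
side {'fx': 593.7615998384852, 'fy': 593.7615998384852, 'cx': 322.9318965434045, 'cy': 240.3510708574507, 'k1': 0.005131723339341043, 'rvec': array([ 0.23381795, -2.87407398,  1.08358058]), 'tvec': array([0.57368848, 0.07786506, 1.76633646])}
wrist {'fx': 369.40054487481245, 'fy': 369.40054487481245, 'cx': 319.98151975945035, 'cy': 238.8224572656553, 'k1': 0.015322732003057718, 'mount': array([[-4.37211897e-04,  9.46715631e-01,  3.22070371e-01,
        -8.29046222e-02],
       [-3.80694745e-04, -3.22070536e-01,  9.46715599e-01,
        -1.41545338e-01],
       [ 9.99999832e-01,  2.91304825e-04,  5.01222735e-04,
        -1.18131129e-04],
       [ 0.00000000e+00,  0.00000000e+00,  0.00000000e+00,
         1.00000000e+00]])}
```

View pics/scene0.png

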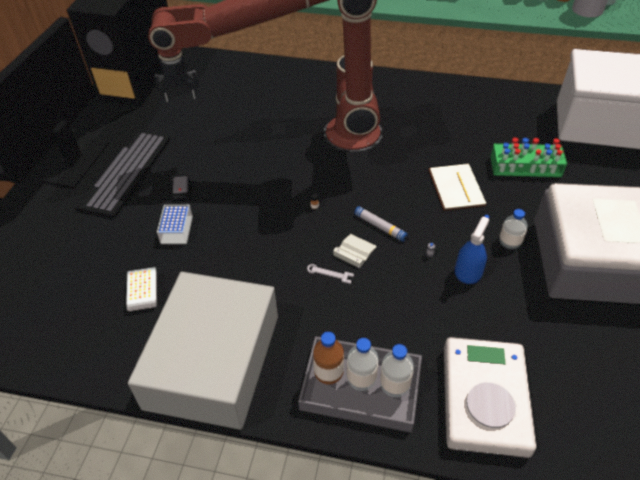

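View pics/side0.png

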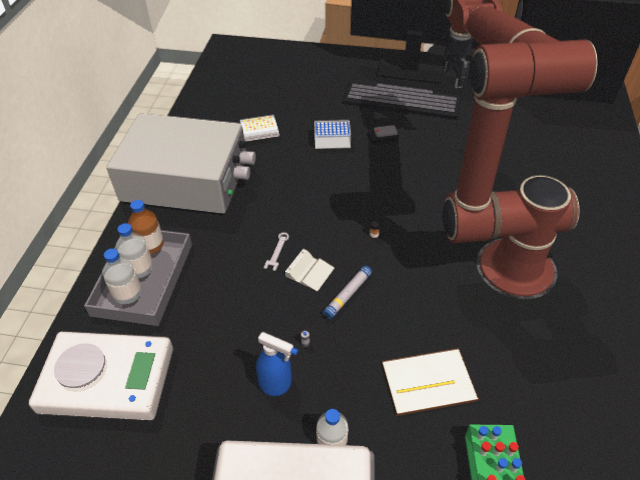

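View pics/wrist0.png

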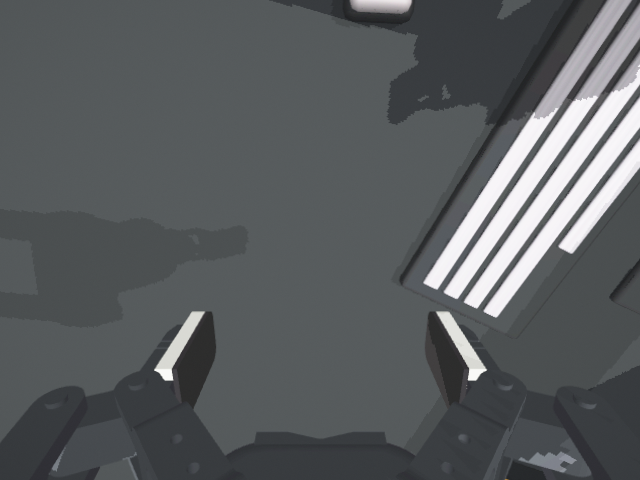

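The column runs from about (358,210) to (404,237) in the scene view. The V-block is at about (355,250), the vial at (314,203) and the guard at (431,249). I'll crop in closer.

Run:
```python
from h import *
a=cv2.imread('pics/scene0.png')[190:290,300:445]; cv2.imwrite('pics/sc_crop.png',cv2.resize(a,None,fx=5,fy=5,interpolation=cv2.INTER_CUBIC))
a=cv2.imread('pics/side0.png')[215:355,255:400]; cv2.imwrite('pics/sd_crop.png',cv2.resize(a,None,fx=4,fy=4,interpolation=cv2.INTER_CUBIC))
```

```text
(no output)
```

View pics/sc_crop.png

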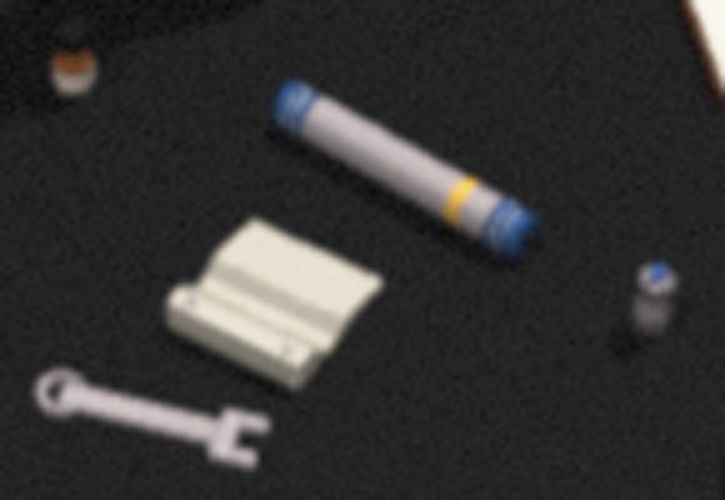

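View pics/sd_crop.png

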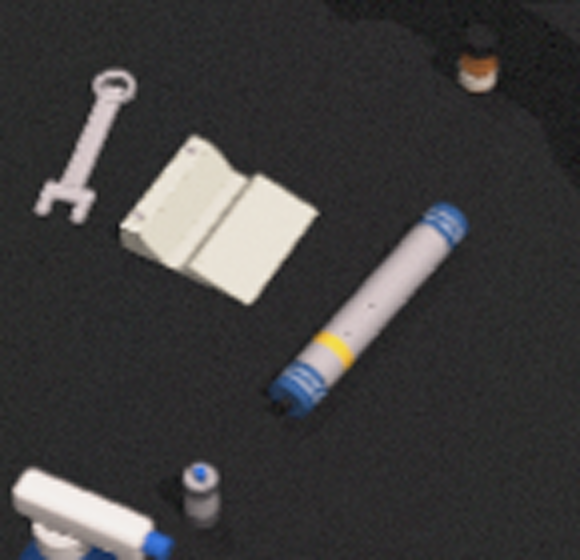

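Run:
```python
from h import *
sc=lambda p:np.array(p)/5.+[300,190]-.4
sd=lambda p:np.array(p)/4.+[255,215]-.4
print('ramp foot scene',plane('scene',sc([[255,218],[382,283]]),0))
print('ramp foot side',plane('side',sd([[318,212],[250,303]]),0))
print('crest side',plane('side',sd([[256,175],[185,270]]),.012))
print('back bottom scene',plane('scene',sc([[170,325],[298,390]]),0.0))
print('top front edge far side? side',plane('side',sd([[195,136],[121,230]]),.024))
# column ends mid silhouette at axis height
print('col scene',plane('scene',sc([[288,107],[520,232]]),.016))
print('col side',plane('side',sd([[448,222],[287,395]]),.016))
print('vial',plane('side',sd([[478,88]]),0),plane('scene',sc([[75,92]]),0))
print('guard',plane('side',sd([[202,522]]),0.0),plane('scene',sc([[650,328]]),0),plane('side',sd([[202,472]]),.052),plane('scene',sc([[658,275]]),.052))
print('spanner',plane('scene',sc([[60,390],[240,440]]),.003))
```

```text
ramp foot scene [[0.53237047 0.09157979 0.        ]
 [0.57249684 0.18431933 0.        ]]
ramp foot side [[0.53283624 0.09056639 0.        ]
 [0.56853779 0.18136537 0.        ]]
crest side [[0.58256319 0.07252668 0.012     ]
 [0.61826197 0.16849766 0.012     ]]
back bottom scene [[0.63555106 0.05409145 0.        ]
 [0.67241266 0.1454732  0.        ]]
top front edge far side? side [[0.63239996 0.05216166 0.024     ]
 [0.66888941 0.14906678 0.024     ]]
col scene [[0.44113543 0.09756915 0.016     ]
 [0.52415689 0.2683208  0.016     ]]
col side [[0.43570742 0.0972926  0.016     ]
 [0.52781836 0.26649523 0.016     ]]
vial [[ 0.42863061 -0.0513923   0.        ]] [[ 0.44080516 -0.05359086  0.        ]]
guard [[0.56946413 0.36575198 0.        ]] [[0.57620793 0.3608771  0.        ]] [[0.5692334  0.35953646 0.052     ]] [[0.57551519 0.35997478 0.052     ]]
spanner [[ 0.70499709 -0.00379139  0.003     ]
 [ 0.72174756  0.11683234  0.003     ]]
```

```bash
cat >> h.py <<'E'
from scipy.spatial.transform import Rotation as Ro
def RT(st):
    q=st['tool_rot']; return Ro.from_quat([q[1],q[2],q[3],q[0]]).as_matrix()
E
python3 - <<'E'
from h import *
st=manip.state();R=RT(st);print(R.round(3), np.degrees(np.arctan2(R[1],R[0])))
E
```

```text
[[-0.925 -0.     0.381]
 [-0.381  0.002 -0.925]
 [-0.    -1.    -0.002]] [-157.60580889  106.75877424  -67.60579303]
```

```bash
python3 -m jog '{"offset":[[0.7,1,0],[0.7,1,0],[0.7,1,0],[0.7,1,0],[0.7,1,0],[0,1,0],[0,1,0],[0,1,0],[0,1,0],[0,1,0],[0,1,0],[0,1,0]],"angular":[[0,0,-0.62],[0,0,-0.62],[0,0,-0.62],[0,0,-0.62],[0,0,-0.62],[0,0,-0.62],[0,0,-0.62],[0,0,-0.62],[0,0,-0.62],[0,0,-0.62],[0,0,-0.62],[0,0,-0.62]],"jaw":[85,85,85,85,85,85,85,85,85,85,85,85]}'
```

```text
time: 1.35
tool_pos: [0.3808, -0.0212, 0.2312]
tool_rot: [-0.137, 0.138, 0.694, -0.694]
contact_force: [0.2, 0.2, 0.1]
gripper_width: 0.996
```

```bash
python3 -m jog '{"offset":[[0,1,0],[0,1,0],[0,1,0],[0,0.7,0],[0,0,0],[0,0,0]],"angular":[[0,0,0],[0,0,0],[0,0,0],[0,0,0],[0,0,0],[0,0,0]],"jaw":[85,85,85,85,85,85]}'
python3 - <<'E'
from h import *
st=manip.state();R=RT(st);print(st['tool_pos'],np.degrees(np.arctan2(R[1],R[0])),R[2],st['joint_pos'])
im=manip.grab_frame('wrist'); cv2.imwrite('pics/w1.png',im)
np.save('w1.npy',np.r_[st['tool_pos'],st['tool_rot']])
E
```

```text
time: 1.95
tool_pos: [0.381, 0.1623, 0.2309]
tool_rot: [0.136, -0.135, -0.694, 0.694]
contact_force: [0.2, -0.3, 0.1]
gripper_width: 0.994
[0.38103403 0.16233546 0.23089745] [ 157.87389658 -139.17685689 -112.12607501] [ 5.03115648e-04 -9.99999388e-01  9.85260898e-04] [ 2.22983003e-01 -4.90355987e-01  2.07437841e+00 -5.20211739e-04
  1.55854659e+00  2.17995906e+00]
```

View pics/w1.png

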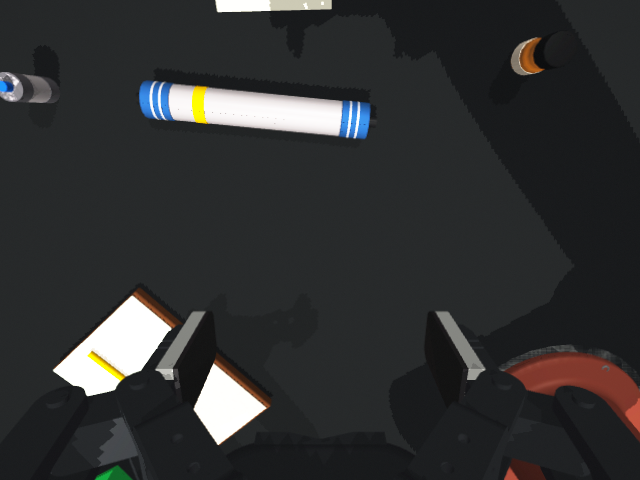

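```bash
python3 -m jog '{"offset":[[1,-0.1,0],[1,-0.1,0],[0.4,0,0],[0,0,0],[0,0,0]],"angular":[[0,0,0],[0,0,0],[0,0,0],[0,0,0],[0,0,0]],"jaw":[85,85,85,85,85]}'
python3 - <<'E'
from h import *
st=manip.state()
im=manip.grab_frame('wrist'); cv2.imwrite('pics/w2.png',im)
np.save('w2.npy',np.r_[st['tool_pos'],st['tool_rot']])
E
```

```text
time: 2.5
tool_pos: [0.5007, 0.1506, 0.2309]
tool_rot: [0.138, -0.137, -0.693, 0.694]
contact_force: [-0.6, -0.1, 0.1]
gripper_width: 0.998
```

View pics/w2.png

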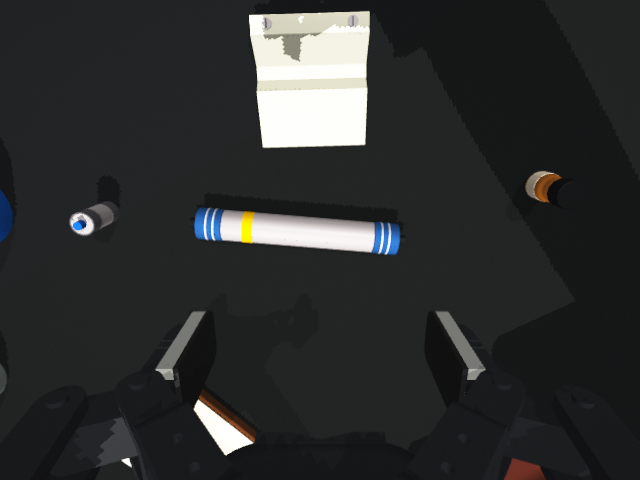

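Run:
```python
from h import *
def st_(f):
    a=np.load(f); return dict(tool_pos=a[:3],tool_rot=a[3:])
s=st_('w2.npy'); w='wrist'
foot=plane(w,[[263,147.5],[366,144.5]],0,s)
cr=plane(w,[[258,90],[367,88]],.012,s)
bk=plane(w,[[249,14],[369.5,11]],.024,s)
print(foot,cr,bk)
for e in(foot,cr,bk):
    d=e[0]-e[1]; print('len',np.linalg.norm(d),'az',np.degrees(np.arctan2(d[1],d[0])))
im=cv2.imread('pics/w2.png'); hsv=cv2.cvtColor(im,cv2.COLOR_BGR2HSV)
m=((hsv[...,0]>100)&(hsv[...,0]<125)&(hsv[...,1]>150)).astype(np.uint8)|((hsv[...,2]>120)).astype(np.uint8)
m[:190]=0;m[270:]=0;m[:,:185]=0;m[:,410:]=0
m=cv2.morphologyEx(m,cv2.MORPH_CLOSE,np.ones((7,7)))
c=max(cv2.findContours(m,0,2)[0],key=cv2.contourArea); r=cv2.minAreaRect(c); b=cv2.boxPoints(r); print(r)
# end midpoints
bb=sorted(b.tolist()); L=np.mean(bb[:2],0);Rr=np.mean(bb[2:],0); print(L,Rr)
P=plane(w,[L,Rr],.016,s);d=P[0]-P[1];print(P,np.linalg.norm(d),np.degrees(np.arctan2(d[1],d[0])),P.mean(0))
a=np.radians(68); y=np.array([np.cos(a),np.sin(a)]);x=np.array([y[1],-y[0]])
o=foot.mean(0)[:2]+.066*x; o2=bk.mean(0)[:2]-.035*x;o3=cr.mean(0)[:2]+.019*x
print('origin',o,o2,o3)
q=P.mean(0)[:2]-o; print('col in block',q@x,q@y)
print('guard',plane(w,[[110,213]],0,s),'vial',plane(w,[[533,185]],0,s))
```

```text
[[0.56869674 0.18278123 0.        ]
 [0.53292787 0.08835471 0.        ]] [[0.61642545 0.16327564 0.012     ]
 [0.58052249 0.07158764 0.012     ]] [[0.66995215 0.14367807 0.024     ]
 [0.63436516 0.05146349 0.024     ]]
len 0.1009741551989436 az 69.25325818357935
len 0.09846680788102717 az 68.61580760264606
len 0.09884311883964544 az 68.89765103976029
((296.634521484375, 230.88623046875), (206.20193481445312, 31.88946533203125), 4.763641834259033)
[193.88969421 222.32415771] [399.37936401 239.44830322]
[[0.52919813 0.27523579 0.016     ]
 [0.43348593 0.09047138 0.016     ]] 0.2080834235726056 62.61480805150386 [0.48134203 0.18285358 0.016     ]
origin [0.61200644 0.11084394] [0.61970722 0.11068201] [0.61609046 0.11031411]
col in block -0.14812521204250456 0.017818431990013938
guard [[0.56873686 0.35731215 0.        ]] vial [[ 0.4310691  -0.05364967  0.        ]]
```

The wrist view puts the V-block origin at about (0.613, 0.112) with the groove azimuth at 68.9°. The foot, crest and back edges agree and the edge length is 0.1 m. The column's middle is (0.481, 0.183) at azimuth 62.6°, with a measured length of 0.208 including plugs. In block axes it lies at x = -148 mm, y = +19 mm, skewed 6°. I'll push with both open fingers side by side behind the column, jaw axis along the groove.

```bash
python3 -m jog '{"offset":[[-0.75,0.5,0],[-0.75,0.45,0],[0,0,-0.8],[0,0,-1],[0,0,-1],[0,0,-1],[0,0,-0.4],[0,0,0],[0,0,0]],"angular":[[0,0,0.17],[0,0,0],[0,0,0],[0,0,0],[0,0,0],[0,0,0],[0,0,0],[0,0,0],[0,0,0]],"jaw":[85,85,85,85,85,85,85,85,85]}'
cat > w.py <<'E'
from h import *
import sys
st=manip.state()
im=manip.grab_frame('wrist'); n=sys.argv[1]; cv2.imwrite(f'pics/{n}.png',im)
np.save(f'{n}.npy',np.r_[st['tool_pos'],st['tool_rot']])
X=np.array([.933,-.36]);Y=np.array([.36,.933]);q=st['tool_pos'][:2]-[.6128,.112]
R=RT(st);print('t',st['time'],'tcp in block mm',1e3*q@X,1e3*q@Y,1e3*st['tool_pos'][2],'jaw az',np.degrees(np.arctan2(-R[1,2],-R[0,2])),st['contact_force'].round(1))
E
python3 w.py w3
```

```text
time: 3.45
tool_pos: [0.4259, 0.1995, 0.0223]
tool_rot: [-0.13, 0.131, 0.695, -0.695]
contact_force: [0.4, -1.0, 0.4]
gripper_width: 0.997
t 3.45 tcp in block mm -205.85338094606843 14.35967791538714 22.25516876300927 jaw az 68.773152224854 [ 0.4 -1.   0.4]
```

View pics/w3.png

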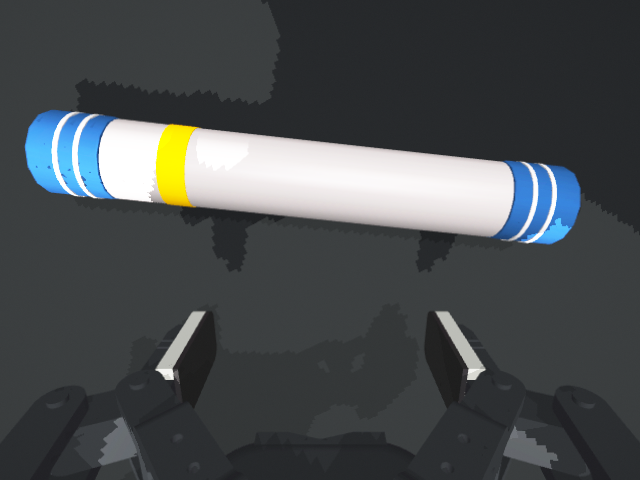

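The column is centred ahead of the fingers, which stand clear behind it. I'll descend and start a slow push.

```bash
python3 -m jog '{"offset":[[0,0,-0.2],[0,0,-0.2],[0,0,-0.06],[0.09,-0.035,0],[0.09,-0.035,0],[0.09,-0.035,0],[0.09,-0.035,0],[0.09,-0.035,0],[0.09,-0.035,0],[0.09,-0.035,0],[0.07,-0.027,0],[0,0,0]],"angular":[[0,0,0],[0,0,0],[0,0,0],[0,0,0],[0,0,0],[0,0,0],[0,0,0],[0,0,0],[0,0,0],[0,0,0],[0,0,0],[0,0,0]],"jaw":[85,85,85,85,85,85,85,85,85,85,85,85]}'
python3 w.py w4
```

```text
time: 4.7
tool_pos: [0.4616, 0.1857, -0.0015]
tool_rot: [-0.13, 0.131, 0.695, -0.695]
contact_force: [1.1, -0.0, 0.1]
gripper_width: 0.993
t 4.7 tcp in block mm -167.57661848613148 14.365981186109956 -1.5290543900978968 jaw az 68.74950136095833 [ 1.1 -0.   0.1]
```

View pics/w4.png

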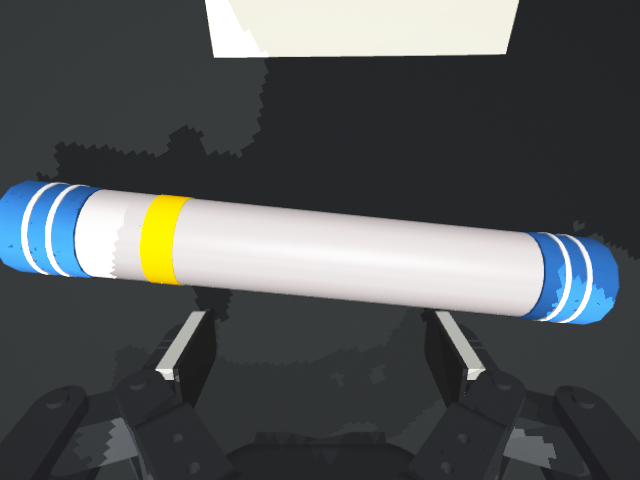

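The right finger is about to touch at (430,310), and the foot of the block is visible at row 55. I'll keep pushing.

```bash
python3 -m jog '{"offset":[[0.05,-0.02,0],[0.06,-0.023,0],[0.06,-0.023,0],[0.06,-0.023,0],[0.06,-0.023,0],[0.06,-0.023,0],[0.06,-0.023,0],[0.06,-0.023,0],[0.06,-0.023,0],[0.06,-0.023,0],[0.05,-0.02,0],[0,0,0]],"angular":[[0,0,0],[0,0,0],[0,0,0],[0,0,0],[0,0,0],[0,0,0],[0,0,0],[0,0,0],[0,0,0],[0,0,0],[0,0,0],[0,0,0]],"jaw":[85,85,85,85,85,85,85,85,85,85,85,85]}'
python3 w.py w5
```

```text
time: 5.95
tool_pos: [0.4934, 0.1734, -0.0016]
tool_rot: [-0.13, 0.13, 0.695, -0.695]
contact_force: [-0.7, 0.8, -1.0]
gripper_width: 0.998
t 5.95 tcp in block mm -133.49724345092886 14.333060807207607 -1.594855484633017 jaw az 68.7631616005651 [-0.7  0.8 -1. ]
```

View pics/w5.png

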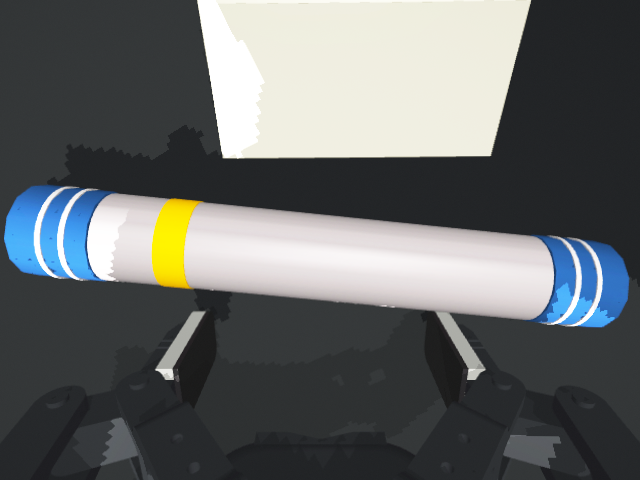

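It rolled ahead of the right finger and kept its 6° skew. There's little resistance on the flat, so the ramp should square it against both fingers. Next, on to the ramp foot.

```bash
python3 -m jog '{"offset":[[0.07,-0.027,0],[0.075,-0.029,0],[0.075,-0.029,0],[0.075,-0.029,0],[0.075,-0.029,0.01],[0.075,-0.029,0.01],[0.075,-0.029,0.01],[0.075,-0.029,0.01],[0.075,-0.029,0.01],[0.075,-0.029,0.01],[0.075,-0.029,0.01],[0,0,0]],"angular":[[0,0,0],[0,0,0],[0,0,0],[0,0,0],[0,0,0],[0,0,0],[0,0,0],[0,0,0],[0,0,0],[0,0,0],[0,0,0],[0,0,0]],"jaw":[85,85,85,85,85,85,85,85,85,85,85,85]}'
python3 w.py w6
```

```text
time: 7.2
tool_pos: [0.5314, 0.1584, 0.0018]
tool_rot: [0.133, -0.128, -0.695, 0.695]
contact_force: [-12.6, 2.7, 11.0]
gripper_width: 0.996
t 7.2 tcp in block mm -92.5949608895936 13.96791900435538 1.8304350865054817 jaw az 68.74629307993212 [-12.6   2.7  11. ]
```

View pics/w6.png

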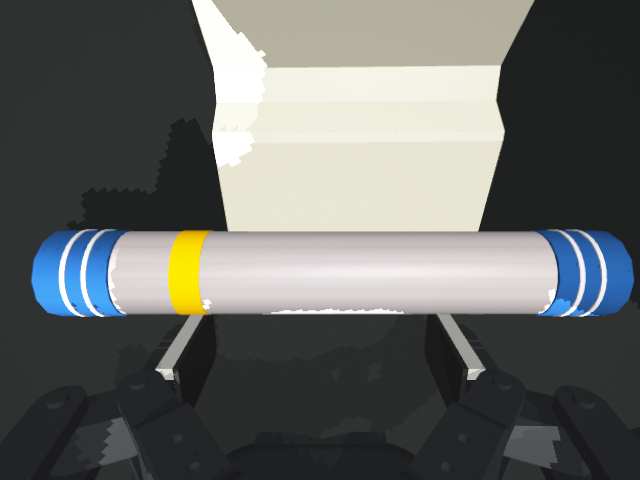

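The column is now square to the groove at rows 231–315 and nearly centred: column middle is about col 332, block about col 355. Force is 13 N. Next, up the ramp, lifting with the slope.

```bash
python3 -m jog '{"offset":[[0.06,-0.023,0.015],[0.06,-0.023,0.015],[0.06,-0.023,0.015],[0.06,-0.023,0.015],[0.06,-0.023,0.012],[0.06,-0.023,0.012],[0.06,-0.023,0.012],[0.06,-0.023,0.01],[0.06,-0.023,0.01],[0.06,-0.023,0.01]],"angular":[[0,0,0],[0,0,0],[0,0,0],[0,0,0],[0,0,0],[0,0,0],[0,0,0],[0,0,0],[0,0,0],[0,0,0]],"jaw":[85,85,85,85,85,85,85,85,85,85]}'
python3 w.py w7
```

```text
time: 8.25
tool_pos: [0.5566, 0.1503, 0.0172]
tool_rot: [0.139, -0.121, -0.695, 0.695]
contact_force: [-59.2, 1.3, 89.8]
gripper_width: 0.995
t 8.25 tcp in block mm -66.21453241225733 15.551204011560563 17.2137486870931 jaw az 68.88122067504996 [-59.2   1.3  89.8]
```

View pics/w7.png

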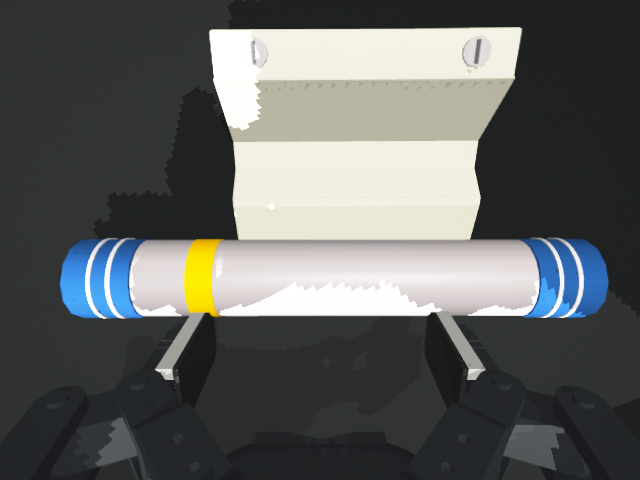

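Force rose to about 107 N because the fingers were dragged upward against the column. I'll ease off at once.

```bash
python3 -m jog '{"offset":[[-0.12,0.046,0],[-0.12,0.046,0],[0,0,0]],"angular":[[0,0,0],[0,0,0],[0,0,0]],"jaw":[85,85,85]}'
python3 w.py w8
python3 - <<'E'
from h import *
c=manip.camera_model('wrist');M=np.array(c['mount'])
# tool-frame rays
for px in [[213,312],[188,312],[427,312],[452,312],[180,370],[165,376]]:
    d=np.array([(px[0]-c['cx'])/c['fx'],(px[1]-c['cy'])/c['fy'],1.]); v=M[:3,:3]@d; o=M[:3,3]
    for zz in (.0425,.050):
        s=(np.sign(v[2])*zz-o[2])/v[2]; print(px,zz,(o+s*v).round(4))
E
```

```text
time: 8.6
tool_pos: [0.5514, 0.1521, 0.0148]
tool_rot: [-0.131, 0.128, 0.695, -0.695]
contact_force: [-27.8, 2.2, 40.8]
gripper_width: 0.993
t 8.6 tcp in block mm -71.69162978041182 15.319873011018263 14.751524225182974 jaw az 68.84171503579849 [-27.8   2.2  40.8]
[213, 312] 0.0425 [-0.008  -0.0117 -0.0425]
[213, 312] 0.05 [ 0.0053  0.0112 -0.05  ]
[188, 312] 0.0425 [-0.0222 -0.0363 -0.0425]
[188, 312] 0.05 [-0.0114 -0.0178 -0.05  ]
[427, 312] 0.0425 [-0.0083 -0.0123  0.0425]
[427, 312] 0.05 [0.0049 0.0106 0.05  ]
[452, 312] 0.0425 [-0.0224 -0.0367  0.0425]
[452, 312] 0.05 [-0.0117 -0.0182  0.05  ]
[180, 370] 0.0425 [-0.0089 -0.048  -0.0425]
[180, 370] 0.05 [ 0.0041 -0.0315 -0.05  ]
[165, 376] 0.0425 [-0.0145 -0.0576 -0.0425]
[165, 376] 0.05 [-0.0025 -0.0428 -0.05  ]
```

View pics/w8.png

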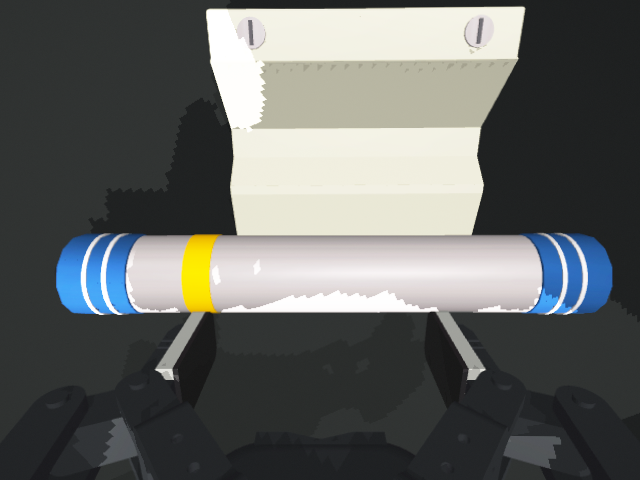

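```bash
python3 -m jog '{"offset":[[-0.15,0.058,0],[-0.15,0.058,0],[-0.2,0.077,0],[-0.25,0.096,0],[-0.3,0.115,0],[-0.3,0.115,0],[0,0,0]],"angular":[[0,0,0],[0,0,0],[0,0,0],[0,0,0],[0,0,0],[0,0,0],[0,0,0]],"jaw":[85,85,85,85,85,85,85]}'
python3 w.py w9
```

```text
time: 9.35
tool_pos: [0.4817, 0.1774, 0.0072]
tool_rot: [0.13, -0.129, -0.695, 0.695]
contact_force: [-0.0, 0.2, 0.2]
gripper_width: 0.996
t 9.35 tcp in block mm -145.8725006426966 13.779163073864634 7.196105779150183 jaw az 68.86288258080799 [-0.   0.2  0.2]
```

View pics/w9.png

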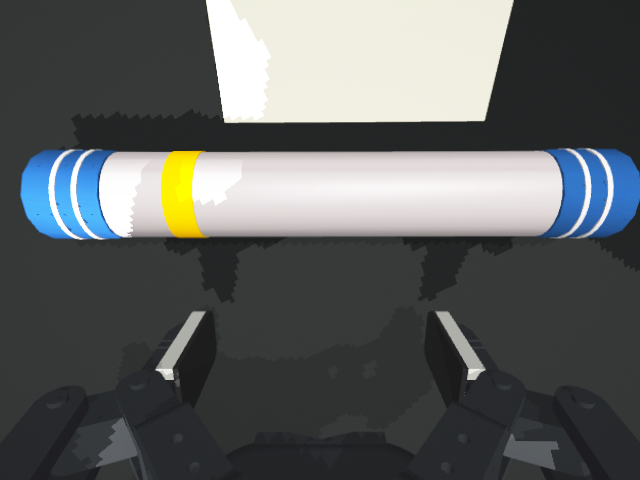

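It released: the column is back on the bench, square, about 20 mm ahead of the fingers. I'll tilt the hand so the tips lead, which should push slightly below the axis and avoid wedging.

```bash
python3 -m jog '{"offset":[[0,0,0],[0,0,0],[0,0,0],[0,0,0],[0,0,0],[0,0,-0.11],[0,0,-0.11],[0,0,0]],"angular":[[-0.3,-0.78,0],[-0.3,-0.78,0],[-0.3,-0.78,0],[-0.3,-0.78,0],[-0.3,-0.78,0],[0,0,0],[0,0,0],[0,0,0]],"jaw":[85,85,85,85,85,85,85,85]}'
python3 w.py w10; python3 -c "
from h import *
print(RT(manip.state()).round(3))"
```

```text
time: 10.2
tool_pos: [0.4847, 0.1764, -0.0035]
tool_rot: [-0.023, -0.278, -0.651, 0.706]
contact_force: [0.0, 0.1, -0.5]
gripper_width: 0.995
t 10.2 tcp in block mm -142.6803575340035 14.018412860113184 -3.463653026584055 jaw az 68.74391538942061 [ 0.   0.1 -0.5]
[[-0.844  0.394 -0.363]
 [ 0.329 -0.152 -0.932]
 [-0.423 -0.906 -0.001]]
```

View pics/w10.png

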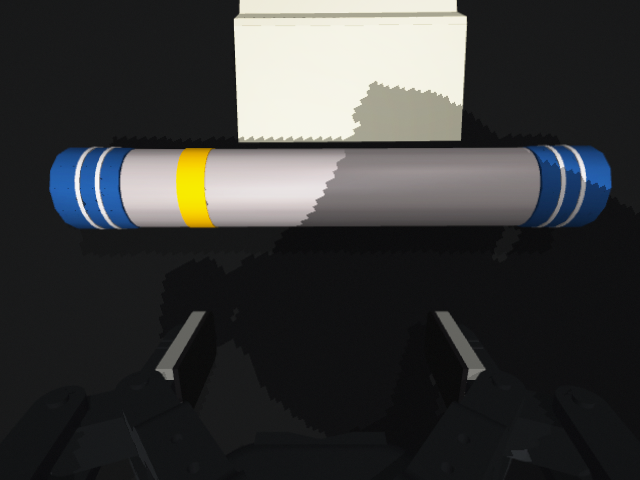

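```bash
python3 -m jog '{"offset":[[0.09,-0.035,0],[0.09,-0.035,0],[0.09,-0.035,0],[0.09,-0.035,0],[0.08,-0.031,0],[0.08,-0.031,0],[0.07,-0.027,0],[0.07,-0.027,0],[0.07,-0.027,0],[0.07,-0.027,0.01],[0.07,-0.027,0.015]],"angular":[[0,0,0],[0,0,0],[0,0,0],[0,0,0],[0,0,0],[0,0,0],[0,0,0],[0,0,0],[0,0,0],[0,0,0],[0,0,0]],"jaw":[85,85,85,85,85,85,85,85,85,85,85]}'
python3 w.py w11
```

```text
time: 11.35
tool_pos: [0.5282, 0.1598, -0.0016]
tool_rot: [-0.024, -0.278, -0.651, 0.706]
contact_force: [0.1, 0.3, -0.2]
gripper_width: 0.995
t 11.35 tcp in block mm -96.17952795277087 14.140881526863682 -1.6481813095188744 jaw az 68.79462943499112 [ 0.1  0.3 -0.2]
```

View pics/w11.png

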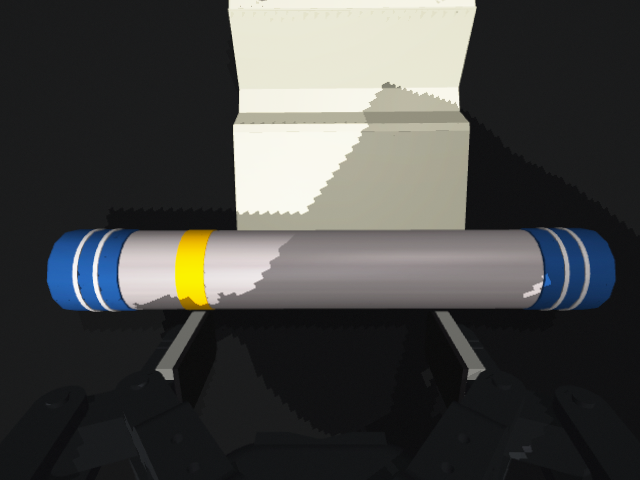

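```bash
python3 -m jog '{"offset":[[0.07,-0.027,0.015],[0.07,-0.027,0.015],[0.07,-0.027,0.015],[0.07,-0.027,0.015],[0.06,-0.023,0.015]],"angular":[[0,0,0],[0,0,0],[0,0,0],[0,0,0],[0,0,0]],"jaw":[85,85,85,85,85]}'
python3 w.py w12
```

```text
time: 11.9
tool_pos: [0.5432, 0.1543, 0.0024]
tool_rot: [-0.022, -0.277, -0.651, 0.706]
contact_force: [-22.7, 8.5, 20.0]
gripper_width: 0.994
t 11.9 tcp in block mm -80.20267379374575 14.40503340420419 2.3759500312261586 jaw az 68.67473884675684 [-22.7   8.5  20. ]
```

View pics/w12.png

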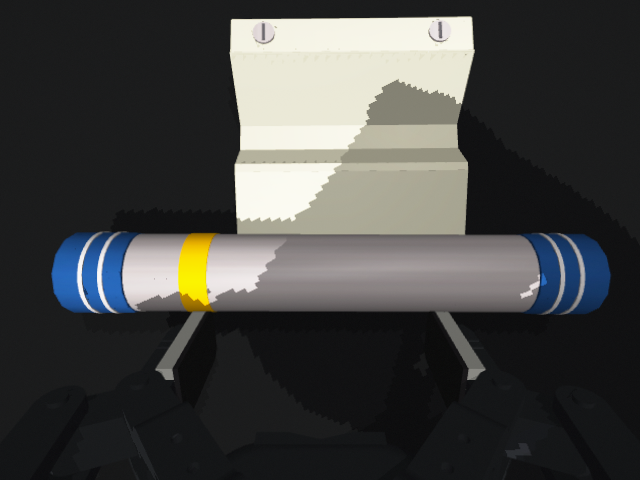

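Still wedging at about 30 N, because I had lifted the tips up to axis height. I'll back off, drop lower so contact is well under the axis, and retry.

```bash
python3 -m jog '{"offset":[[-0.2,0.077,0],[-0.3,0.115,0],[-0.1,0.039,-0.07],[0,0,-0.05],[0,0,0]],"angular":[[0,0,0],[0,0,0],[0,0,0],[0,0,0],[0,0,0]],"jaw":[85,85,85,85,85]}'
python3 w.py w13
python3 -c "
from h import *
cv2.imwrite('pics/sd13.png',cv2.resize(manip.grab_frame('side')[180:340,220:420],None,fx=4,fy=4))"
```

```text
time: 12.45
tool_pos: [0.5143, 0.1648, -0.0047]
tool_rot: [-0.024, -0.278, -0.651, 0.707]
contact_force: [1.2, 0.4, 0.5]
gripper_width: 0.99
t 12.45 tcp in block mm -110.87489269261776 13.798778863248842 -4.707570710905822 jaw az 68.81988775679184 [1.2 0.4 0.5]
```

View pics/w13.png

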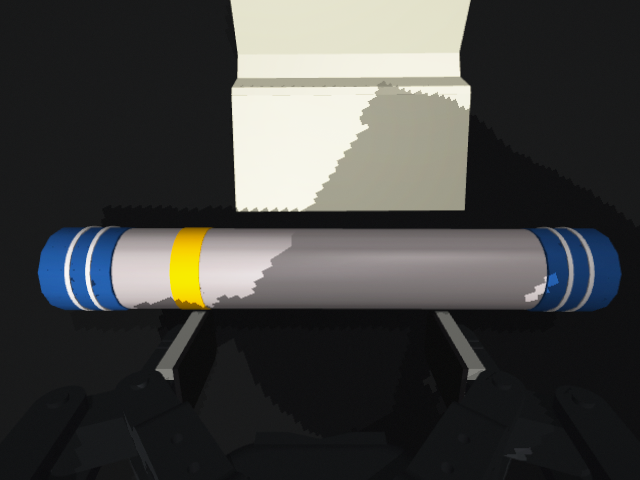

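View pics/sd13.png

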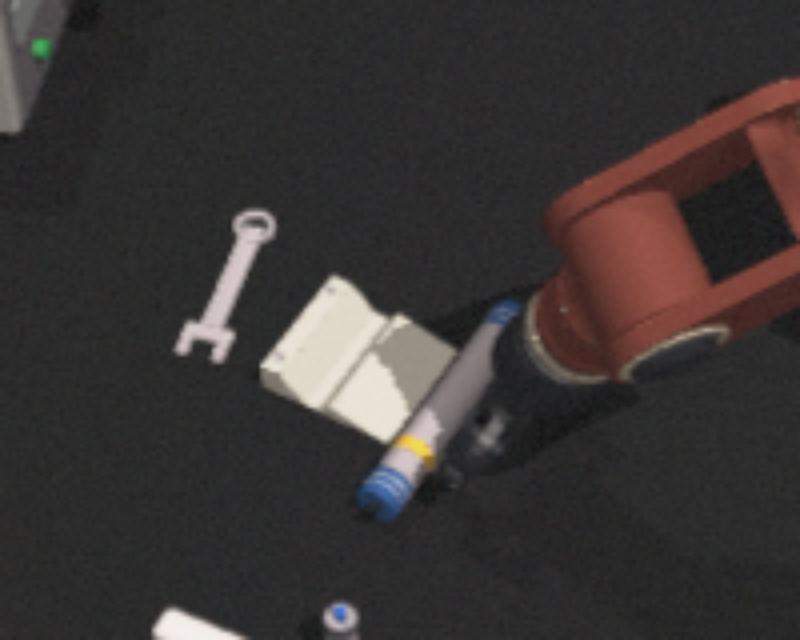

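```bash
python3 -m jog '{"offset":[[0.08,-0.031,0],[0.08,-0.031,0],[0.08,-0.031,0],[0.08,-0.031,0],[0.08,-0.031,0],[0.06,-0.023,0],[0.06,-0.023,0]],"angular":[[0,0,0],[0,0,0],[0,0,0],[0,0,0],[0,0,0],[0,0,0],[0,0,0]],"jaw":[85,85,85,85,85,85,85]}'
python3 w.py w14
```

```text
time: 13.25
tool_pos: [0.54, 0.1549, -0.0046]
tool_rot: [-0.023, -0.277, -0.651, 0.707]
contact_force: [-6.8, 2.7, 3.0]
gripper_width: 0.997
t 13.25 tcp in block mm -83.38720907780511 13.76575290431779 -4.571880306141626 jaw az 68.73098315778164 [-6.8  2.7  3. ]
```

View pics/w14.png

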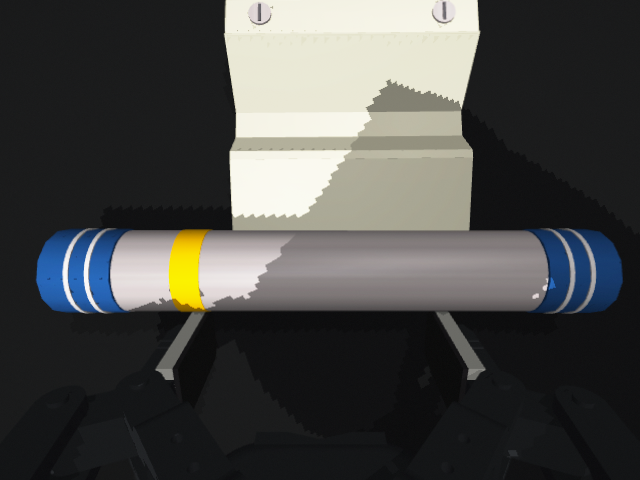

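Only about 7 N now, and it climbs smoothly. Continuing.

```bash
python3 -m jog '{"offset":[[0.06,-0.023,0],[0.06,-0.023,0.004],[0.06,-0.023,0.006],[0.06,-0.023,0.01],[0.06,-0.023,0.01],[0.06,-0.023,0.012]],"angular":[[0,0,0],[0,0,0],[0,0,0],[0,0,0],[0,0,0],[0,0,0]],"jaw":[85,85,85,85,85,85]}'
python3 w.py w15
```

```text
time: 13.9
tool_pos: [0.5577, 0.1478, -0.0028]
tool_rot: [-0.023, -0.277, -0.651, 0.707]
contact_force: [-4.4, 1.6, 0.9]
gripper_width: 0.993
t 13.9 tcp in block mm -64.26623636023241 13.584022813981038 -2.823338748204517 jaw az 68.7501455567065 [-4.4  1.6  0.9]
```

View pics/w15.png

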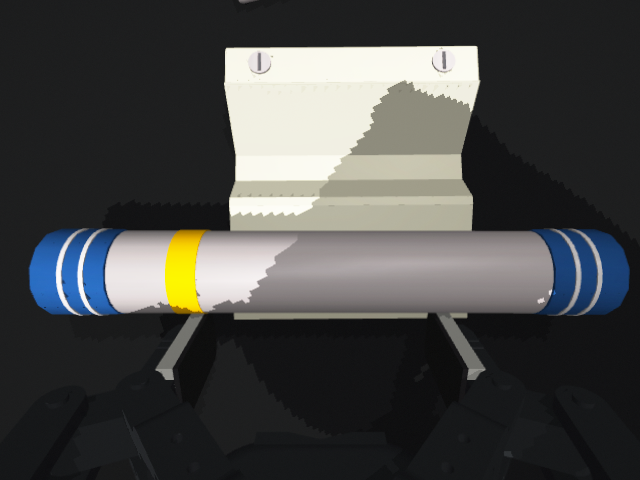

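```bash
python3 -m jog '{"offset":[[0.06,-0.023,0.013],[0.06,-0.023,0.014],[0.06,-0.023,0.014],[0.06,-0.023,0.014],[0.06,-0.023,0.014],[0.06,-0.023,0.014],[0.05,-0.019,0.012]],"angular":[[0,0,0],[0,0,0],[0,0,0],[0,0,0],[0,0,0],[0,0,0],[0,0,0]],"jaw":[85,85,85,85,85,85,85]}'
python3 w.py w16
```

```text
time: 14.65
tool_pos: [0.5797, 0.14, 0.0031]
tool_rot: [-0.024, -0.278, -0.651, 0.706]
contact_force: [-4.2, 2.2, 1.9]
gripper_width: 1.0
t 14.65 tcp in block mm -40.91660035328774 14.221360242160195 3.0757722406151053 jaw az 68.78132791443568 [-4.2  2.2  1.9]
```

View pics/w16.png

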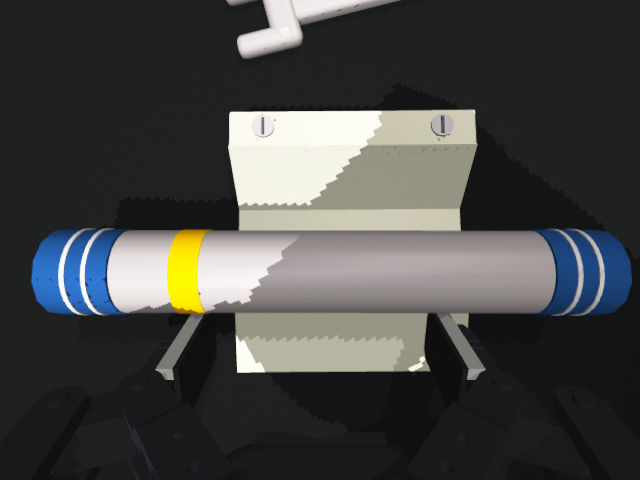

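```bash
python3 -m jog '{"offset":[[0.04,-0.015,0.006],[0.04,-0.015,0.006],[0.04,-0.015,0.004],[0.04,-0.015,0],[0.03,-0.012,0]],"angular":[[0,0,0],[0,0,0],[0,0,0],[0,0,0],[0,0,0]],"jaw":[85,85,85,85,85]}'
python3 w.py w17
```

```text
time: 15.2
tool_pos: [0.5897, 0.1364, 0.0042]
tool_rot: [-0.024, -0.278, -0.651, 0.706]
contact_force: [-0.0, 0.7, -1.1]
gripper_width: 0.992
t 15.2 tcp in block mm -30.38735114683553 14.45767063635138 4.1729126676513 jaw az 68.79723644848256 [-0.   0.7 -1.1]
```

View pics/w17.png

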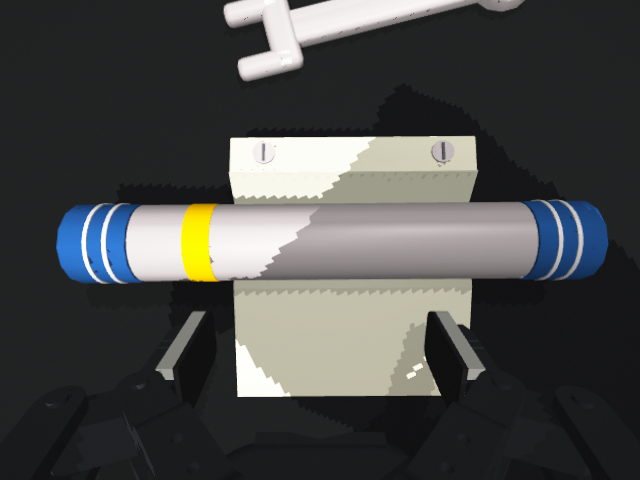

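It dropped into the groove. It is offset about 9 mm toward +y: column middle is at col 332, block at col 354. I'll retreat, level the hand, and measure from above.

```bash
python3 -m jog '{"offset":[[-0.4,0.15,0.1],[-0.6,0.23,0.5],[-0.3,0.12,1],[0,0,1],[0,0,1],[0,0,0.6],[0,0,0],[0,0,0]],"angular":[[0,0,0],[0,0,0],[0.3,0.78,0],[0.3,0.78,0],[0.3,0.78,0],[0.3,0.78,0],[0.3,0.78,0],[0,0,0]],"jaw":[85,85,40,0,0,0,0,0]}'
python3 w.py w18
```

```text
time: 16.05
tool_pos: [0.5269, 0.1605, 0.2132]
tool_rot: [-0.13, 0.132, 0.695, -0.695]
contact_force: [0.0, 0.0, -0.7]
gripper_width: 0.006
t 16.05 tcp in block mm -97.55392283195485 14.302041114300879 213.1739048534862 jaw az 68.66503819534475 [ 0.   0.  -0.7]
```

View pics/w18.png

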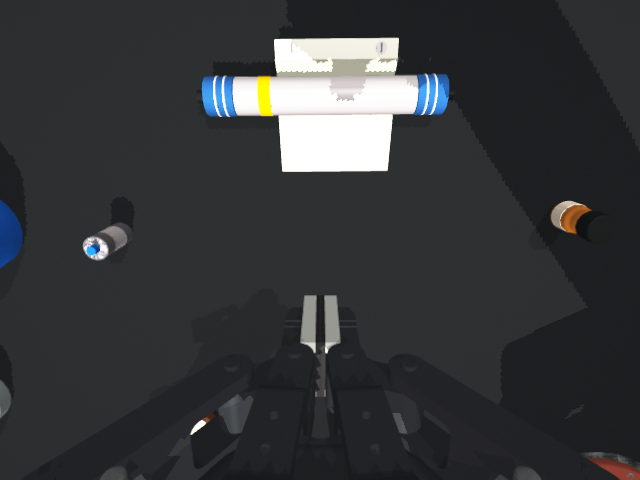

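```bash
cat > meas.py <<'E'
from h import *
import sys
n=sys.argv[1]; a=np.load(n+'.npy'); s=dict(tool_pos=a[:3],tool_rot=a[3:])
X=np.array([.933,-.36]);Y=np.array([.36,.933]);O=np.array([.6128,.112])
im=cv2.imread(f'pics/{n}.png'); hsv=cv2.cvtColor(im,cv2.COLOR_BGR2HSV)
m=((hsv[...,0]>100)&(hsv[...,0]<125)&(hsv[...,1]>140)&(hsv[...,2]>50)).astype(np.uint8)
m=cv2.morphologyEx(m,cv2.MORPH_CLOSE,np.ones((9,9)))
B=[]
for c in cv2.findContours(m,0,2)[0]:
    x,y,w,h=cv2.boundingRect(c)
    if cv2.contourArea(c)>250:
        c1=plane('wrist',[[x,y+h/2],[x+w,y+h/2]],.030,s)[:,:2]-O   # edges near top
        c2=plane('wrist',[[x,y+h/2],[x+w,y+h/2]],.019,s)[:,:2]-O
        print((x,y,w,h),'y@z30',(1e3*c1@Y).round(1),'y@z19',(1e3*c2@Y).round(1),'x@19',(1e3*c2@X).round(1))
E
python3 meas.py w18
python3 - <<'E'
from h import *
a=np.load('w18.npy'); s=dict(tool_pos=a[:3],tool_rot=a[3:])
X=np.array([.933,-.36]);Y=np.array([.36,.933]);O=np.array([.6128,.112])
for px,z in (([[275,39],[398,38]],.024),([[282,171],[388,170.5]],0)):
    p=plane('wrist',px,z,s)[:,:2]-O; print((1e3*p@X).round(1),(1e3*p@Y).round(1))
E
```

```text
(0, 199, 23, 70) y@z30 [307.5 286.8] y@z19 [317.4 296. ] x@19 [-122.4 -122.5]
(202, 76, 35, 41) y@z30 [110.8  82.2] y@z19 [114.1  84.5] x@19 [-0.7 -0.7]
(413, 74, 37, 41) y@z30 [-61.9 -92.1] y@z19 [-64.5 -95.6] x@19 [0.3 0.1]
[41.6 41.8] [ 49.8 -48.1]
[-66.2 -66.1] [ 50.7 -50.4]
```

Measured: the column's middle is at x ≈ 0, y ≈ +9 mm in block axes, seated, and the fittings are already clear of the block. I'll centre it by pushing the +y end about 9 mm with the shut fingers.

```bash
python3 -m jog '{"offset":[[0.95,0.64,0],[0.95,0.64,0],[0.93,0.64,0],[0,0,-0.8],[0,0,-1],[0,0,-1],[0,0,-0.8],[0,0,-0.5],[0,0,0],[0,0,0]],"angular":[[0,0,0],[0,0,0],[0,0,0],[0,0,0],[0,0,0],[0,0,0],[0,0,0],[0,0,0],[0,0,0],[0,0,0]],"jaw":[0,0,0,0,0,0,0,0,0,0]}'
python3 w.py w19
```

```text
time: 17.1
tool_pos: [0.6467, 0.2455, 0.0042]
tool_rot: [0.131, -0.129, -0.694, 0.696]
contact_force: [-0.6, -0.0, -0.1]
gripper_width: 0.001
t 17.1 tcp in block mm -16.432247714397217 136.7412485209465 4.247093860899272 jaw az 68.82273813383738 [-0.6 -0.  -0.1]
```

View pics/w19.png

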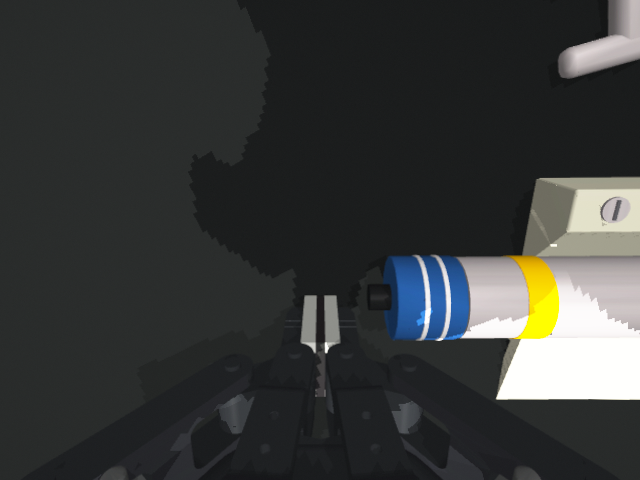

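The hand undershot to x = -16, and the plug at (378,297) sits just right of the fingers. I'll centre on the axis, then push gently along -y.

```bash
python3 -m jog '{"offset":[[0.15,-0.058,0.06],[0.15,-0.058,0.04],[0,0,0],[-0.03,-0.075,0],[-0.03,-0.075,0],[0,0,0]],"angular":[[0,0,0],[0,0,0],[0,0,0],[0,0,0],[0,0,0],[0,0,0]],"jaw":[0,0,0,0,0,0]}'
python3 w.py w20
```

```text
time: 17.75
tool_pos: [0.6611, 0.2322, 0.0117]
tool_rot: [-0.13, 0.131, 0.695, -0.695]
contact_force: [2.1, 1.9, 0.7]
gripper_width: -0.001
t 17.75 tcp in block mm 1.7839794492401346 129.50026574426505 11.675807716698943 jaw az 68.74547242943268 [2.1 1.9 0.7]
```

View pics/w20.png

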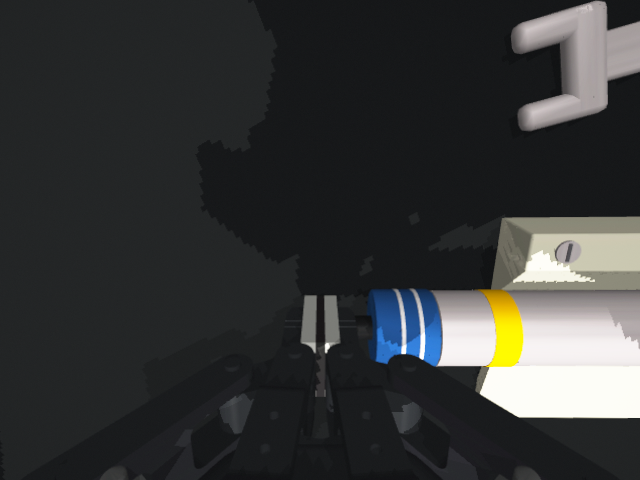

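In contact with about 2 N on the plug. I'll push about 9 mm.

```bash
python3 -m jog '{"offset":[[-0.011,-0.028,0],[-0.011,-0.028,0],[-0.011,-0.028,0],[-0.011,-0.028,0],[-0.011,-0.028,0],[-0.011,-0.028,0],[0,0,0]],"angular":[[0,0,0],[0,0,0],[0,0,0],[0,0,0],[0,0,0],[0,0,0],[0,0,0]],"jaw":[0,0,0,0,0,0,0]}'
python3 w.py w21
```

```text
time: 18.5
tool_pos: [0.6577, 0.2235, 0.0116]
tool_rot: [-0.13, 0.13, 0.695, -0.695]
contact_force: [3.3, 3.4, 0.7]
gripper_width: 0.001
t 18.5 tcp in block mm 1.6945878948917326 120.210472220832 11.555674591228724 jaw az 68.7632737105952 [3.3 3.4 0.7]
```

View pics/w21.png

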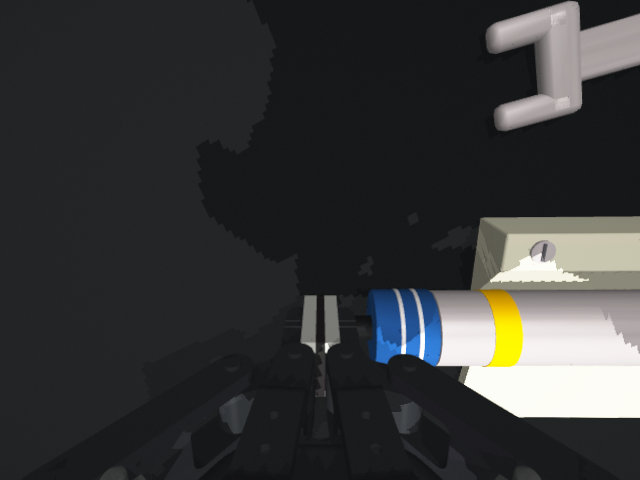

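It moved 9 mm with the plug still in contact. I'll retreat along +y, lift, and check.

```bash
python3 -m jog '{"offset":[[0.1,0.26,0],[0.11,0.3,0],[0,0,0.5],[0,0,1],[0,0,1],[0,0,1],[-0.7,-0.45,0.5],[-0.95,-0.65,0],[-0.95,-0.65,0],[-0.2,-0.1,0],[0,0,0],[0,0,0]],"angular":[[0,0,0],[0,0,0],[0,0,0],[0,0,0],[0,0,0],[0,0,0],[0,0,0],[0,0,0],[0,0,0],[0,0,0],[0,0,0],[0,0,0]],"jaw":[0,0,0,0,0,0,0,0,0,0,0,0]}'
python3 w.py w22; python3 meas.py w22
python3 -c "
from h import *
cv2.imwrite('pics/sd22.png',cv2.resize(manip.grab_frame('side')[200:350,220:420],None,fx=4,fy=4)); print(manip.state()['contact_force'])"
```

```text
time: 19.75
tool_pos: [0.5414, 0.1685, 0.2118]
tool_rot: [-0.13, 0.13, 0.695, -0.695]
contact_force: [0.3, -0.2, -0.1]
gripper_width: -0.002
t 19.75 tcp in block mm -86.98692068253628 26.9559592437432 211.78898061582296 jaw az 68.79809100687267 [ 0.3 -0.2 -0.1]
(0, 202, 37, 84) y@z30 [321.1 287.7] y@z19 [331.1 296.6] x@19 [-122.5 -122.5]
(232, 89, 33, 40) y@z30 [99.4 72.2] y@z19 [101.8  73.7] x@19 [-0.7 -0.7]
(441, 87, 38, 40) y@z30 [ -72.6 -103.7] y@z19 [ -76.  -108.1] x@19 [0.5 0.4]
[ 0.16054504 -0.18243998 -0.16078057]
```

View pics/w22.png

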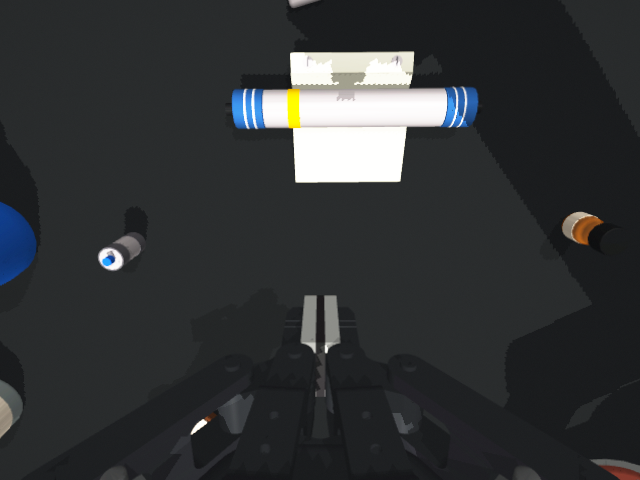

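View pics/sd22.png

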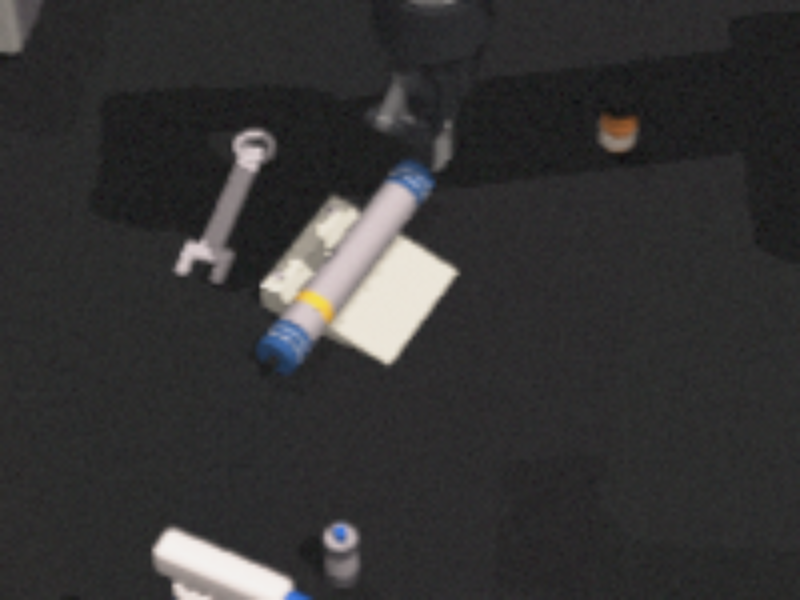

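```bash
python3 -m jog '{"offset":[[0,0,0],[0,0,0],[0,0,0],[0,0,0],[0,0,0]],"angular":[[0,0,0],[0,0,0],[0,0,0],[0,0,0],[0,0,0]],"jaw":[0,0,0,0,0]}'; python3 w.py w23; python3 meas.py w23; python3 -c "
from plant import manip
print(manip.job_done())"
```

```text
time: 20.35
tool_pos: [0.5405, 0.1678, 0.2113]
tool_rot: [0.13, -0.13, -0.695, 0.695]
contact_force: [0.1, -1.1, -0.6]
gripper_width: -0.0
t 20.35 tcp in block mm -87.51917062452557 26.003407306625377 211.27758174181716 jaw az 68.77148225554103 [ 0.1 -1.1 -0.6]
(0, 202, 35, 83) y@z30 [319.3 287.8] y@z19 [329.3 296.8] x@19 [-122.3 -122.4]
(230, 88, 34, 40) y@z30 [99.7 71.8] y@z19 [102.2  73.4] x@19 [-0.6 -0.6]
(440, 86, 38, 41) y@z30 [ -72.7 -103.7] y@z19 [ -76.  -108.1] x@19 [0.2 0. ]
the job is handed in; nothing more can be done
None
```

The column is lying still in the groove of the V-block, with both blue fittings sticking out clear of it. I handed the job in at about 20 s of the 54 s allowed.

- **Rolling in:** I rolled the column up the ramp with the outsides of both open fingers.
    - The first climb, with the hand vertical, wedged against the column and the wrist force reached about 107 N, under the 120 N limit. I only read the force at the end of each move, so a brief higher peak is not ruled out.
    - A second try wedged at about 30 N. I backed off both times.
    - With the hand tilted so the tips led and pushed below the axis, it went up at 4–8 N and dropped in.
- **Lengthwise push:** It came to rest about 9 mm off centre, so I pushed its end about 9 mm with the shut fingers.
- **Last checks:**
    - Two pictures 0.6 s apart agreed to within 0.5 mm.
    - The column is on the groove line to within about 1 mm, and its middle is about 2–3 mm off centre lengthwise.
    - The inner edges of the fittings are at about +73 mm and −74 mm, against block ends at ±50 mm.
    - The hand is about 0.2 m up, and the force reading is near zero.
    - By eye in the last pictures, the spanner, guard and vial looked undisturbed. I didn't measure them again, and the path stayed away from the other items.

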